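Lay the hand-rest bar across the saddles

TASK

At the jeweller's bench, lay the long dark wooden hand-rest bar across the two blue posts of the work stand so that it bridges the pitch bowl: flat in both saddles, its ends sticking out about evenly on both sides. Set it down rather than dropping it, let go, and leave the short offcut and the hammer where they lie.

Things in the scene. Friction and masses are not known exactly. Their poses are not given: they have to be found in the camera images.
- bar_center (a point): Centre (half-way up) of the loose hand-rest bar: one straight dark-brown wooden bar 260 mm long, 30 mm wide and 22 mm high, about 0.12 kg, lying flat on the bench at the start. Its y axis runs along its length, x across its width, z up; both ends are alike.
- bridge_mid (a point): Fixed stand: point midway between its saddle floors, 85 mm above the bench. y runs from saddle to saddle, z up; both sides alike. Dark base 120 x 240 mm (x, y); two blue posts centred at y = +-90 mm, 30 mm along y, 76 mm along x. Each saddle: flat floor between two lips 60 mm apart, 8 thick, 12 high, on its x sides; open along y. Between them a steel bowl, 100 mm wide, tops out 25 mm below the floors.
- offcut_center (a point): Centre (half-way up) of a loose offcut of the same dark wood and section, only 130 mm long, 30 mm wide, 22 mm high: too short to span the posts. Not to be used. Its y axis runs along its length.
- hammer_grip (a point): Point on the handle of a loose small hammer, 230 mm long, lying on the bench; its x axis runs along the handle towards the head. Not to be used.

How it is judged:
By the outcome, as a careful person would: the job done as asked, in the order asked, and still so for the second after the job is handed in, with the robot touching nothing.
It also fails if it takes over 40 s, if anything falls off the work surface, if the arm or the gripper's body presses on something with over 40 N, if the wrist force passes 120 N, or if a joint passes its speed limit or range.

ROBOT

A 6-joint arm with a two-finger parallel gripper is mounted at the origin on the work surface. World frame = base frame: x ahead of the robot, y to its left, z up, the work surface at z = 0. Lengths are in mm, angles in rad, forces in N, time in s.
With the tool pointing down it reaches from about 250 to 725 mm from the base axis. Payload 4 kg.
Tool frame: the origin (TCP) lies at the very end of the fingers, on their centre line; the grasp point (between the pads) lies 19 mm behind it (hold_point_z is the distance from the TCP to the grasp point, in mm); z points along the fingers, y is the line along which they close (so a half turn about z gives the same grasp; the last joint's range is limited). The gripper opens to 85 mm and grips with 20 to 120 N. Pads are 22 mm wide; open, the fingers measure 114 mm over their backs; the gripper's body (76 mm by 85 mm) begins 54 mm behind the grasp point. The pads swing forward as they close: fully open they stand 13 mm farther back than shut.
Start: joints at [1.197, 0.241, 0.005, 1.335, 0, 1.571], TCP at [182.576, 465.473, 231.306] pointing down, gripper open.
Joint ranges: [-2.72, 2.72], [-1.05, 1.87], [-1.09, 1.28], [-1.99, 2.15], [-1.42, 1.44], [-3.14, 3.14]. Speed limits (rad/s): [2.79, 2.79, 3.14, 3.14, 3.14, 3.14].

INTERFACE

Orientations are given as [roll, pitch, yaw] about the fixed x, y, z axes, in that order (R = Rz(yaw) Ry(pitch) Rx(roll)).
In Python, from station import state, get_image, close_job, hold_point_z gives the robot as it stands.
- The arm moves only by the tool step_arm, never from a script. Its argument "plan" is a list of rows, each a list of 3 entries, a list of its own where there are three numbers: the shift along the world's x, y, z in m, then the turn, a rotation vector about the world's x, y, z in degrees, then the closure, from 0 (fully open) to 1 (shut). In form: [[[tx, ty, tz], [wx, wy, wz], hand], ...]. A call has 1 to 12 rows; each row shifts and turns the commanded pose from where the row before left it; what a row does not reach is not made up. A row lasts 1/8 s, in which the tool goes at most 62.5 mm and 10.7 degrees, less where a joint would pass 70% of its speed; a pose out of reach is approached as far as the arm can. A call is refused whole if a number of a shift passes 0.0625 or a number of a turn 10.7, either way. A call with a gripper value outside its range is refused whole. The fingers move at their own pace and stop on an object; "squeeze" is the grip in N (left out, the last holds). Time passes only in rows, so rows that do not move let the fingers close. It gives the time, the measured TCP pose, the force, the opening and the grip force at its end, in the units of the state.
- state(): the state, without advancing time (a new reading comes with each control period).
- get_image(name): name is "side" or "top"; returns a dict with "color" (420x560x3 uint8, blue, green, red), "fx", "fy", "cx", "cy" (pixels), "D" ([k1, k2, p1, p2, k3] as OpenCV has them; the pictures are not rectified), "eye" and "orientation" of the camera in the world. Camera axes: x right, y up, looking along -z (the intrinsics and any distortion apply to the point x, -y, -z); pixel columns grow to the right and rows downward; lengths in mm; the calibration is good to about 2 mm. A picture is of the moment at which its call begins. There is no depth.
- close_job(): hands the job in; it is judged then, once.
The state is a dict: "t": time; "q": joint angles; "joint_velocities": joint speeds; "joint_efforts": joint torques, N m; "position": TCP position; "tool_rot": TCP orientation; "ft_force": force on the tool from outside, world axes, zero at the start; "moment": the same for the moment, N m; "width": finger opening in mm; "finger_force": force on a finger pad.
Only numpy, scipy, OpenCV 4.12 (cv2) and the standard library are available. Lean on these libraries where they do the work, as an engineer would, in place of code of your own. Each camera call takes 0.05 s, during which the arm holds its last target. There are 200 camera calls.

## Working session

There is one attempt and no reset: what is moved stays moved. The work goes in short steps, Python scripts to look and compute and a tool call to move; the robot and the scene stay as the last step left them, time stands still between calls to the robot, and variables do not carry over. Pictures are saved under pics/ and viewed, at most 10 in all, crops included, and the job is handed in when it is done.

Besides the shell and the picture viewer there is one more tool, called after "Request:" as name([rows], argument=value, ...), one row to a line, values as JSON. step_arm: Moves the arm, as the interface text tells. Its arguments: {"type":"object","properties":{"plan":{"type":"array"},"squeeze":{"type":"number"}},"required":["plan"]}

```bash
mkdir -p pics; cat > h.py <<'E'
import numpy as np, cv2
from scipy.spatial.transform import Rotation as R
from station import state, get_image, close_job, hold_point_z
def cam(im):
    K=np.array([[im["fx"],0,im["cx"]],[0,im["fy"],im["cy"]],[0,0,1]],float)
    o=np.array(im["orientation"],float)
    M=o if o.shape==(3,3) else R.from_euler('xyz',o).as_matrix()
    return K,np.array(im["D"],float),M,np.array(im["eye"],float)
def ray(im,px,z):
    K,D,M,e=cam(im)
    u=cv2.undistortPoints(np.array(px,float).reshape(-1,1,2),K,D).reshape(-1,2)
    d=np.c_[u[:,0],-u[:,1],-np.ones(len(u))]@M.T
    return e+d*((z-e[2])/d[:,2])[:,None]
def proj(im,P):
    K,D,M,e=cam(im)
    c=(np.array(P,float).reshape(-1,3)-e)@M
    return cv2.projectPoints(c*[1,-1,-1],np.zeros(3),np.zeros(3),K,D)[0].reshape(-1,2)
E
python3 - <<'E'
from h import *
for n in("top","side"):
    im=get_image(n); cv2.imwrite(f"pics/{n}0.png",im["color"]); print(n,im["eye"],im["orientation"],im["fx"],im["D"])
print(state(),hold_point_z)
E
```

```text
top [ 352.47945149    2.3082239  1537.61811024] [ 0.15515612  0.00533715 -1.57390523] 440.70798904878507 [0.03279053 0.         0.         0.         0.        ]
side [-390.8185969  -992.44875202  894.33574099] [ 1.05166     0.01481241 -0.78694685] 434.60946842850507 [-0.04912775  0.          0.          0.          0.        ]
{'t': 0.1, 'q': array([ 1.19699269e+00,  2.41334933e-01,  3.84929920e-03,  1.33519585e+00,
       -1.45979374e-05,  1.57079609e+00]), 'joint_velocities': array([-0.00086105, -0.00197207,  0.00153509, -0.00063704, -0.00089929,
       -0.00131222]), 'joint_efforts': array([ 3.32743957e-04, -3.73137903e+01,  2.53009969e+01,  1.08572285e-02,
        4.02799628e-06,  1.56131881e-07]), 'position': array([182.37596117, 464.94147756, 230.4996449 ]), 'tool_rot': array([-3.13970749e+00,  1.45974656e-05,  2.76778928e+00]), 'ft_force': array([-0.66222273, -0.10889295, -0.58987411]), 'moment': array([-0.00254465, -0.00914359,  0.03298567]), 'finger_force': 0.0, 'width': 85.5076907469318} 18.700000000000003
```

View pics/top0.png

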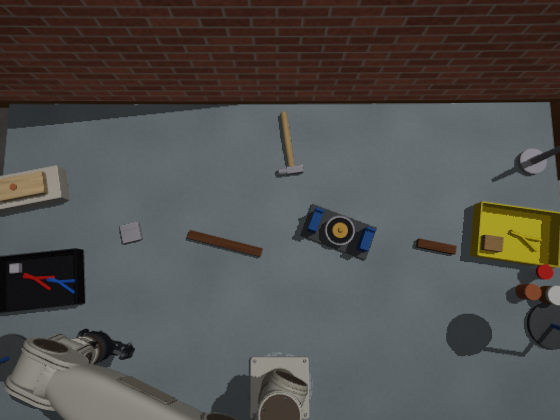

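View pics/side0.png

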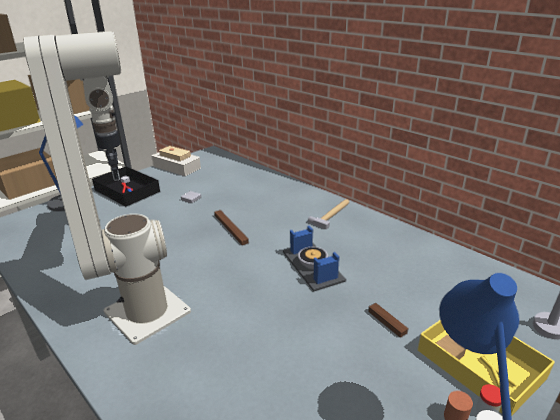

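The top view shows the bar at about (225,243), the stand at (340,232) with blue posts at (315,221) and (366,240), the offcut at (436,246), and the hammer at (290,145). The side view agrees. Next I'll measure the bar and the posts.

```bash
cat > m.py <<'E'
from h import *
def minr(m,roi):
    k=np.zeros(m.shape,np.uint8); x0,y0,x1,y1=roi; k[y0:y1,x0:x1]=m[y0:y1,x0:x1]
    cs,_=cv2.findContours(k,cv2.RETR_EXTERNAL,cv2.CHAIN_APPROX_NONE)
    return sorted(cs,key=cv2.contourArea)[::-1]
def rect(im,c,z):
    P=ray(im,c.reshape(-1,2),z)[:,:2].astype(np.float32); r=cv2.minAreaRect(P); b=cv2.boxPoints(r)
    e=[b[1]-b[0],b[2]-b[1]]; l=max(e,key=np.linalg.norm)
    return np.array(r[0]).round(1),np.array(r[1]).round(1),round(float(np.degrees(np.arctan2(l[1],l[0]))%180),2)
def masks(im):
    h=cv2.cvtColor(im["color"],cv2.COLOR_BGR2HSV)
    return cv2.inRange(h,(0,90,30),(18,255,200)),cv2.inRange(h,(105,120,40),(125,255,255))
E
python3 - <<'E'
from m import *
for n,rb,rs in(("top",(170,215,280,270),(290,195,390,265)),("side",(205,200,260,250),(280,220,350,295))):
    im=get_image(n); br,bl=masks(im)
    c=minr(br,rb)[0]; print(n,"bar",rect(im,c,22),rect(im,c,11))
    for c in minr(bl,rs)[:3]: print(" post",cv2.contourArea(c),rect(im,c,97),rect(im,c,85),c.reshape(-1,2).mean(0))
    if n=="top": print("offc",rect(im,minr(br,(400,230,465,260))[0],22))
    x0,y0,x1,y1=(290,190,400,270) if n=="top" else (270,215,360,300)
    cv2.imwrite(f"pics/{n}crop.png",cv2.resize(im["color"][y0:y1,x0:x1],None,fx=6,fy=6,interpolation=cv2.INTER_CUBIC))
E
```

```text
top bar (array([470. , 188.9]), array([257. ,  28.3]), 75.77) (array([470.9, 190.2]), array([258.9,  28.5]), 75.77)
 post 197.5 (array([ 477.9, -285.6]), array([32.8, 76.9]), 158.89) (array([ 479., -288.]), array([33. , 77.6]), 158.89) [366.89830508 238.28813559]
 post 193.5 (array([ 542.3, -119.2]), array([31.9, 76.9]), 158.83) (array([ 543.9, -120.2]), array([32.2, 77.5]), 158.83) [315.24561404 219.12280702]
offc (array([ 457.6, -535.9]), array([128.3,  28.4]), 78.41)
side bar (array([465.8, 173.8]), array([275.8,  35.1]), 75.6) (array([476.6, 188.5]), array([279.2,  35.5]), 75.6)
 post 527.5 (array([ 444.4, -324.2]), array([157.9,  75.4]), 41.53) (array([ 457. , -314.2]), array([160.3,  76.5]), 41.53) [325.82795699 267.62365591]
 post 367.5 (array([ 506.2, -164.9]), array([162.7,  76.8]), 45.86) (array([ 519.7, -152.5]), array([165.1,  78. ]), 45.86) [300.59036145 238.71084337]
```

View pics/topcrop.png

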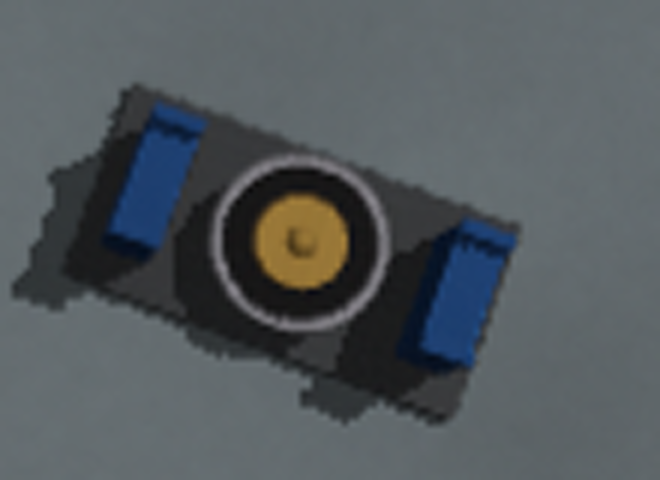

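View pics/sidecrop.png

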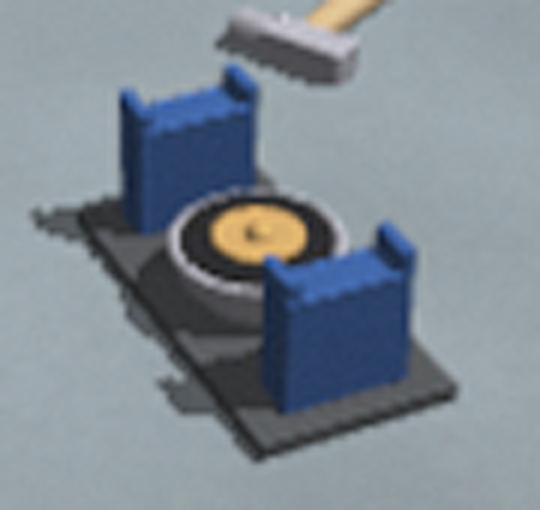

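Top crop: the blue saddle tops are at full-frame (315,220) and (366,238), with the bowl at (340,230). Side crop: both saddles are upright with lips on their x sides and open along y. The measured posts come out at about 77x32 mm and 178.4 mm apart, and the bar at 257x28 mm, all close to the given sizes. The stand axis is at 68.8° and the bar at 75.8°. I'll move above the bar and cross-check the stand in the side view.

Request:
step_arm([
  [[0.032, -0.0307, -0.012], [0, 0, -9.2], 0],
  [[0.032, -0.0307, -0.012], [0, 0, -9.2], 0],
  [[0.032, -0.0307, -0.012], [0, 0, -9.2], 0],
  [[0.032, -0.0307, -0.012], [0, 0, -9.2], 0],
  [[0.032, -0.0307, -0.012], [0, 0, -9.2], 0],
  [[0.032, -0.0307, -0.012], [0, 0, -9.2], 0],
  [[0.032, -0.0307, -0.012], [0, 0, -9.2], 0],
  [[0.032, -0.0307, -0.012], [0, 0, -9.2], 0],
  [[0.032, -0.0307, -0.012], [0, 0, -9.2], 0],
  [[0, 0, 0], [0, 0, 0], 0],
  [[0, 0, 0], [0, 0, 0], 0],
])

```text
t: 1.58
position: [470.1, 189.2, 123.1]
tool_rot: [-3.141, 0.0, 1.323]
ft_force: [0.1, 0.3, -0.4]
width: 85.3
finger_force: 0.0
```

```bash
python3 - <<'E'
from m import *
s=state(); print(s["t"],s["position"],np.degrees(s["tool_rot"]),s["q"],s["width"])
T=get_image("top"); S=get_image("side")
b=ray(T,[[312.5,204.7],[376.7,228],[363.3,260.8],[300.8,235.3]],10); print("base",b.round(0)[:,:2],b.mean(0))
# side view: outlines predicted from top estimate
m=np.array([511,-203.5]); a=np.radians(68.85); y=np.array([np.cos(a),np.sin(a)]); x=np.array([y[1],-y[0]])
o=cv2.resize(S["color"][180:300,200:360],None,fx=5,fy=5,interpolation=cv2.INTER_CUBIC)
def dr(c,ax,ay,hx,hy,z,col):
    P=[[*(c+i*hx*ax+j*hy*ay),z] for i,j in((1,1),(1,-1),(-1,-1),(-1,1))]
    cv2.polylines(o,[((proj(S,P)-[200,180]+.5)*5).astype(np.int32)],True,col,1)
for s_ in(90,-90):
    dr(m+s_*y,x,y,30,15,85,(0,255,255)); 
    for k in(34,-34): dr(m+s_*y+k*x,x,y,4,15,97,(0,0,255))
a=np.radians(75.8); by=np.array([np.cos(a),np.sin(a)]); bx=np.array([by[1],-by[0]])
dr(np.array([470.2,189.3]),bx,by,15,130,22,(0,255,0))
cv2.imwrite("pics/ov.png",o)
E
```

```text
1.575 [470.10719093 189.15218833 123.09599757] [-1.79937446e+02  1.23366514e-02  7.58118729e+01] [ 3.82257971e-01  3.28778278e-01 -1.68216416e-01  1.07481073e+00
  4.69122969e-04  2.20068371e+00] 85.26411293230487
base [[ 604. -117.]
 [ 521. -339.]
 [ 408. -288.]
 [ 496.  -75.]] [ 507.07162876 -204.80324606   10.        ]
```

View pics/ov.png

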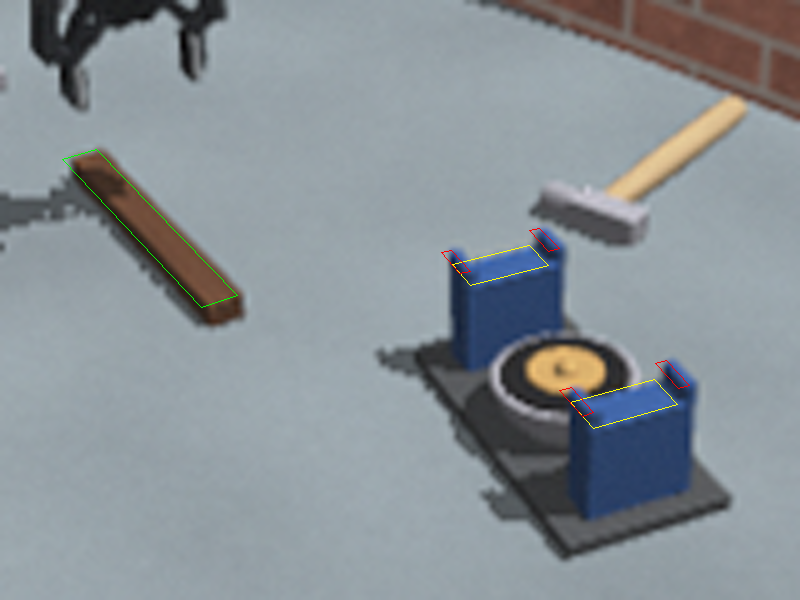

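The overlay sits about 1 px left on both the bar and the stand. That's a shared 2–3 mm calibration offset, so I'll split it as +1 mm x, −1 mm y for both. The bar lies clear between the fingers' path, so I'll descend and grip.

Request:
step_arm([
  [[0.001, -0.001, -0.03], [0, 0, 0], 0],
  [[0, 0, -0.03], [0, 0, 0], 0],
  [[0, 0, -0.025], [0, 0, 0], 0],
  [[0, 0, -0.02], [0, 0, 0], 0],
  [[0, 0, -0.012], [0, 0, 0], 0],
  [[0, 0, 0], [0, 0, 0], 0.3],
  [[0, 0, 0], [0, 0, 0], 0.6],
  [[0, 0, 0], [0, 0, 0], 1],
  [[0, 0, 0], [0, 0, 0], 1],
  [[0, 0, 0], [0, 0, 0], 1],
  [[0, 0, 0], [0, 0, 0], 1],
], squeeze=50)

```text
t: 3.05
position: [472.7, 188.6, 7.5]
tool_rot: [3.14, -0.002, 1.323]
ft_force: [-0.8, 0.1, 6.1]
width: 28.8
finger_force: 51.3
```

Request:
step_arm([
  [[0, 0, 0.01], [0, 0, 0], 1],
  [[0, 0, 0.03], [0, 0, 0], 1],
  [[0, 0, 0.04], [0, 0, 0], 1],
  [[0, 0, 0.04], [0, 0, 0], 1],
  [[0, 0, 0.025], [0, 0, 0], 1],
  [[0, 0, 0], [0, 0, 0], 1],
  [[0, 0, 0], [0, 0, 0], 1],
])

```text
t: 3.92
position: [470.6, 187.8, 150.1]
tool_rot: [-3.14, 0.001, 1.323]
ft_force: [0.0, 0.1, -1.1]
width: 28.8
finger_force: 50.5
```

```bash
python3 - <<'E'
from m import *
s=state(); print(s["t"],s["position"],np.degrees(s["tool_rot"]),s["width"],s["ft_force"])
for n in("side","top"):
    im=get_image(n); br,bl=masks(im)
    if n=="side":
        cv2.imwrite("pics/lift.png",cv2.resize(im["color"][80:300,150:400],None,fx=2.6,fy=2.6))
    for c in minr(br,(170,140,290,290))[:2]: print(n,cv2.contourArea(c),rect(im,c,s["position"][2]+15))
E
```

```text
3.925 [470.62856233 187.75602335 150.11405672] [-1.79897210e+02  7.72439936e-02  7.57794023e+01] 28.75763317656799 [ 0.00862465  0.11098386 -1.09328646]
side 183.5 (array([452.4, 130.2]), array([198.2,  36.2]), 74.86)
side 100.5 (array([857.7, 313.6]), array([ 52.4, 162.8]), 90.78)
top 275.0 (array([449.4, 116.5]), array([109.8,  27.8]), 75.78)
top 36.0 (array([748.9, -28.7]), array([83.3, 13.8]), 8.82)
```

View pics/lift.png

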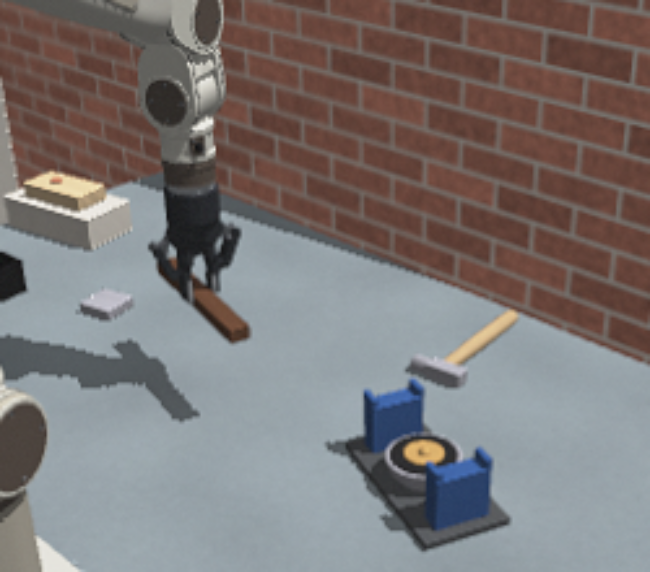

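The side view shows the bar held level near its middle, with its near end at crop px (240,333) and the stand clear ahead. I'll carry it above the stand.

Request:
step_arm([
  [[0.0015, -0.015, 0], [0, 0, -0.58], 1],
  [[0.0026, -0.025, 0], [0, 0, -0.58], 1],
  [[0.004, -0.038, 0], [0, 0, -0.58], 1],
  [[0.004, -0.038, 0], [0, 0, -0.58], 1],
  [[0.004, -0.038, 0], [0, 0, -0.58], 1],
  [[0.004, -0.038, 0], [0, 0, -0.58], 1],
  [[0.004, -0.038, 0], [0, 0, -0.58], 1],
  [[0.004, -0.038, 0], [0, 0, -0.58], 1],
  [[0.004, -0.038, 0], [0, 0, -0.58], 1],
  [[0.004, -0.038, 0], [0, 0, -0.58], 1],
  [[0.003, -0.03, 0], [0, 0, -0.58], 1],
  [[0.0018, -0.0178, 0], [0, 0, -0.55], 1],
])

```text
t: 5.52
position: [511.6, -205.6, 150.5]
tool_rot: [-3.14, 0.0, 1.199]
ft_force: [0.5, -1.1, -0.6]
width: 28.3
finger_force: 50.5
```

Request:
step_arm([
  [[0, 0, 0], [0, 0, 0], 1],
  [[0, 0, -0.02], [0, 0, 0], 1],
  [[0, 0, -0.01], [0, 0, 0], 1],
  [[0, 0, 0], [0, 0, 0], 1],
])

```text
t: 6.02
position: [511.6, -202.4, 120.4]
tool_rot: [-3.139, -0.0, 1.203]
ft_force: [0.0, 1.0, -1.1]
width: 28.8
finger_force: 50.5
```

```bash
python3 - <<'E'
from m import *
s=state(); print(s["t"],s["position"],np.degrees(s["tool_rot"]),s["width"],s["ft_force"])
S=get_image("side"); T=get_image("top")
a=cv2.resize(S["color"][150:300,240:390],(600,600),interpolation=cv2.INTER_CUBIC)
cv2.imwrite("pics/above.png",a)
br,_=masks(T)
for c in minr(br,(270,190,420,280))[:3]: print("top",cv2.contourArea(c),rect(T,c,s["position"][2]+15))
E
```

```text
6.025 [ 511.62130959 -202.42802829  120.3676149 ] [-1.79845800e+02 -1.18932657e-02  6.89237749e+01] 28.802744418538346 [ 0.04515362  0.96496773 -1.07848614]
top 262.5 (array([ 529.6, -134.9]), array([117.6,  39.6]), 67.74)
top 7.5 (array([ 460.5, -438.9]), array([ 6.3, 22.5]), 176.87)
top 2.0 (array([ 465.5, -321.1]), array([ 3.2, 19.2]), 177.66)
```

View pics/above.png

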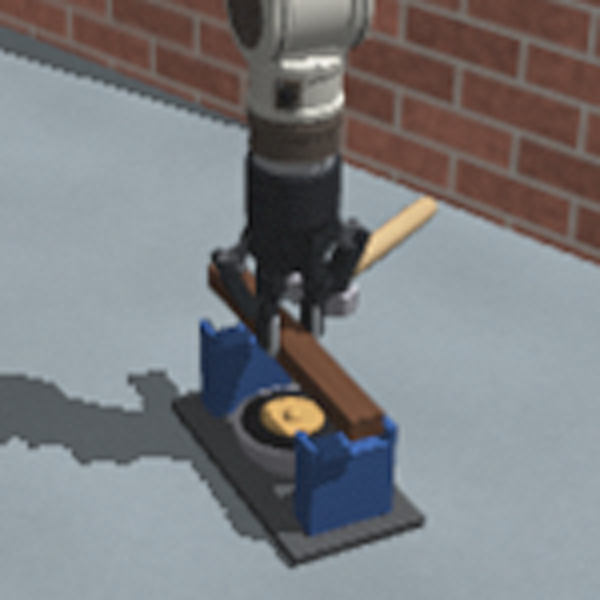

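The bar is aligned over both saddles: the near end at crop (365,420) is above the near saddle at (345,450). I'll lower it slowly and watch the force; contact is expected at TCP z of about 92.

Request:
step_arm([
  [[0, -0.001, -0.01], [0, 0, 0], 1],
  [[0, 0, -0.008], [0, 0, 0], 1],
  [[0, 0, -0.005], [0, 0, 0], 1],
  [[0, 0, -0.002], [0, 0, 0], 1],
  [[0, 0, 0], [0, 0, 0], 1],
])

```text
t: 6.75
position: [512.4, -204.6, 96.2]
tool_rot: [-3.141, -0.0, 1.202]
ft_force: [0.6, -0.0, -1.2]
width: 28.5
finger_force: 50.5
```

Request:
step_arm([
  [[0, 0, -0.0015], [0, 0, 0], 1],
  [[0, 0, 0], [0, 0, 0], 1],
])

```text
t: 7.0
position: [512.5, -204.7, 94.9]
tool_rot: [3.141, 0.0, 1.202]
ft_force: [-0.2, -0.5, -1.0]
width: 29.0
finger_force: 50.5
```

Request:
step_arm([
  [[0, 0, -0.001], [0, 0, 0], 1],
  [[0, 0, -0.0005], [0, 0, 0], 1],
  [[0, 0, 0], [0, 0, 0], 1],
])

```text
t: 7.38
position: [512.4, -204.6, 93.3]
tool_rot: [-3.141, -0.0, 1.202]
ft_force: [0.9, -0.5, -1.7]
width: 28.8
finger_force: 50.5
```

Request:
step_arm([
  [[0, 0, -0.001], [0, 0, 0], 1],
  [[0, 0, 0], [0, 0, 0], 1],
])

```text
t: 7.62
position: [512.6, -204.7, 92.6]
tool_rot: [3.141, -0.0, 1.202]
ft_force: [-0.8, 0.7, 0.3]
width: 28.8
finger_force: 50.6
```

```bash
python3 - <<'E'
from m import *
s=state(); print(s["t"],s["position"],s["ft_force"],s["moment"])
S=get_image("side")
cv2.imwrite("pics/low.png",cv2.resize(S["color"][200:300,270:370],(600,600),interpolation=cv2.INTER_CUBIC))
E
```

```text
7.625 [ 512.57642891 -204.67726908   92.55260893] [-0.84825056  0.66263114  0.34528269] [ 0.07627728  0.07955935 -0.00864156]
```

View pics/low.png

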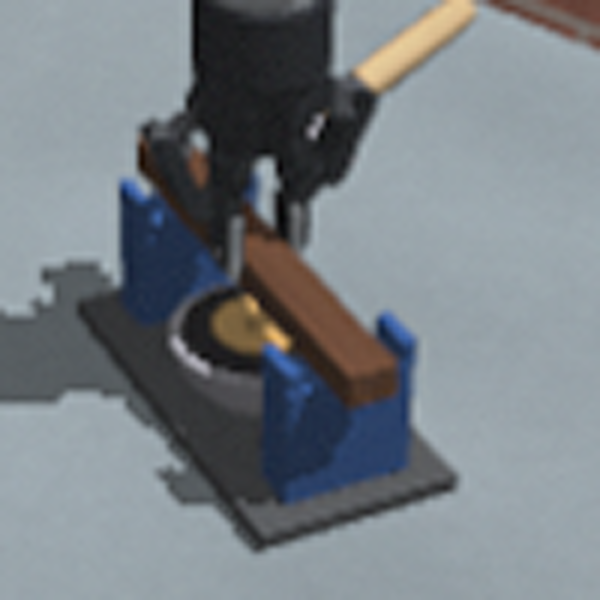

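The bar is down between the lips of the near saddle at (340,400), with contact just beginning (force near zero). I'll lower one more step.

Request:
step_arm([
  [[0, 0, -0.0005], [0, 0, 0], 1],
  [[0, 0, 0], [0, 0, 0], 1],
  [[0, 0, -0.0005], [0, 0, 0], 1],
  [[0, 0, 0], [0, 0, 0], 1],
])

```text
t: 8.18
position: [512.6, -204.7, 92.5]
tool_rot: [3.141, 0.0, 1.202]
ft_force: [-3.4, 1.2, 7.8]
width: 28.6
finger_force: 51.7
```

Contact is firm (8 N, z no longer changing), so I'll release gently.

Request:
step_arm([
  [[0, 0, 0.0005], [0, 0, 0], 1],
  [[0, 0, 0], [0, 0, 0], 0.55],
  [[0, 0, 0], [0, 0, 0], 0.45],
  [[0, 0, 0], [0, 0, 0], 0.3],
  [[0, 0, 0], [0, 0, 0], 0],
  [[0, 0, 0], [0, 0, 0], 0],
  [[0, 0, 0], [0, 0, 0], 0],
  [[0, 0, 0], [0, 0, 0], 0],
], squeeze=20)

```text
t: 9.18
position: [512.5, -204.6, 91.8]
tool_rot: [3.142, 0.0, 1.202]
ft_force: [0.3, -0.7, 0.3]
width: 85.1
finger_force: 0.0
```

Request:
step_arm([
  [[0, 0, 0.01], [0, 0, 0], 0],
  [[0, 0, 0.03], [0, 0, 0], 0],
  [[0, 0, 0.05], [0, 0, 0], 0],
  [[0, 0, 0.05], [0, 0, 0], 0],
  [[-0.03, 0.03, 0.03], [0, 0, 0], 0],
  [[-0.04, 0.05, 0], [0, 0, 0], 0],
  [[-0.04, 0.05, 0], [0, 0, 0], 0],
  [[-0.03, 0.05, 0], [0, 0, 0], 0],
  [[0, 0.05, 0], [0, 0, 0], 0],
  [[0, 0.05, 0], [0, 0, 0], 0],
  [[0, 0.04, 0], [0, 0, 0], 0],
  [[0, 0, 0], [0, 0, 0], 0],
])

```text
t: 10.68
position: [374.3, 115.1, 262.6]
tool_rot: [3.141, -0.001, 1.207]
ft_force: [0.0, 0.6, -0.4]
width: 85.0
finger_force: 0.0
```

```bash
python3 - <<'E'
from m import *
s=state(); print(s["t"],s["position"],s["width"],s["ft_force"])
T=get_image("top"); S=get_image("side"); br,bl=masks(T)
for c in minr(br,(290,195,400,275))[:2]: print(cv2.contourArea(c),rect(T,c,107))
for c in minr(bl,(290,195,400,275))[:4]: print("blue",cv2.contourArea(c),rect(T,c,97))
a=cv2.resize(T["color"][185:285,290:390],(400,400),interpolation=cv2.INTER_CUBIC)
b=cv2.resize(S["color"][200:300,270:370],(400,400),interpolation=cv2.INTER_CUBIC)
cv2.imwrite("pics/fin.png",np.hstack([a,b]))
E
```

```text
10.675 [374.29889849 115.08782799 262.57378339] 84.98178923777071 [ 0.04621832  0.63510025 -0.43306333]
663.5 (array([ 509.2, -203.2]), array([257.4,  40.6]), 71.07)
0.0 (array([ 492.5, -174.7]), array([3.3, 0. ]), 178.66)
blue 49.5 (array([ 451.6, -276. ]), array([31.9, 20.8]), 67.8)
blue 48.5 (array([ 516.4, -109.4]), array([31.5, 20.9]), 67.8)
blue 48.5 (array([ 503.2, -296.6]), array([30.2, 21.6]), 67.63)
blue 44.0 (array([ 567.7, -129.7]), array([28.1, 21.2]), 70.91)
```

View pics/fin.png

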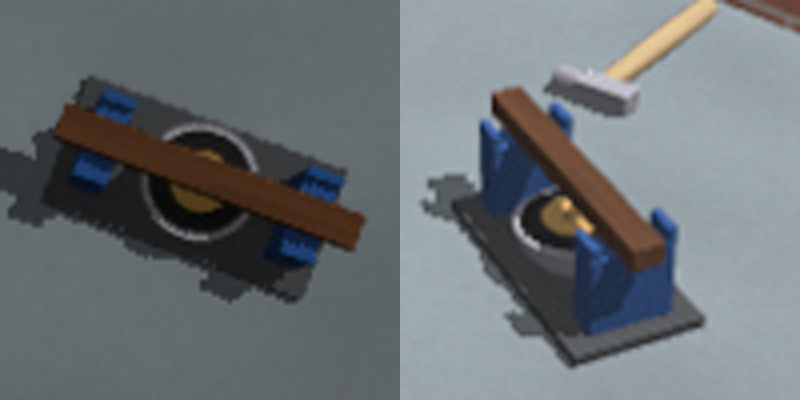

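The final views show the bar seated between the lips of both saddles. Its centre is at (509,−203) against a stand middle of (510,−203), with even overhangs. The offcut and hammer haven't been touched, and the arm is clear.

```bash
python3 -c "from station import close_job; print(close_job())"
```

```text
the job is handed in; nothing more can be done
None
```

The hand-rest bar lies flat across both saddles over the pitch bowl, centred to within about 1 mm with even overhangs; it was set down gently and released, the hammer and offcut were left alone, and the job was handed in at about 11 s.

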